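# Turn the extraction fan down to step two and pull its filter cassette

## Task

The extraction unit on the painting table is due for a filter change. First turn its fan selector back to the second step, that is two clicks above off, never letting it reach off, so that the fan still draws a little; then lift the filter cassette straight up out of its bay by its handle and, keeping it level, set it down gently and flat on the floor of the empty metal tray. Leave the sanding block, the brush jar, the tripod and the paint tub where they stand.

Things in the scene. Friction and masses are not known exactly. Their poses are not given: they have to be found in the camera images.
- extractor: fixed bench extraction unit, ivory metal box 230 (x) x 340 (y) x 115 mm high; yaw varies up to 0.2 rad. Origin: centre of underside, x to its rear, z up. On its flat deck, along its y: filter bay (y = +100 mm), flush slotted grille (middle), fan selector (x = -20, y = -118 mm). Round exhaust spigot, 72 mm across, sticks out 35 mm at the rear (y = -90 mm)
- bay (a point): centre of the floor of the filter bay: an open-topped pocket 150 (x) x 104 (y) mm, 63 mm deep, its floor 52 mm above the table, its mouth level with the deck. Axes as the extractor's
- fan_knob (a joint): angle of the fan selector, rad. 0 = off (anticlockwise stop, a round white dot on the dial plate); grows clockwise seen from above, one click per pi/6; white bars mark steps 1 to 8 (8 = clockwise stop, 4.19). Step two = 1.047. A sprung ball pulls it into the nearest step, where it stays when let go; passing a click takes about 0.15 N m. Starts at any step from 4 to 8
- knob_grip (a point): grip point of the selector, on its vertical axis, 30 mm above the deck. Black knob: round skirt 62 mm across, top 11 mm above the deck; on it an upright bar 68 mm long, 16 mm thick, top 41 mm above the deck, white line on its pointed nose. x points along the bar to the nose and turns with it, z up. At off the nose points 120 deg anticlockwise of the extractor's x, at step two 60 deg
- cassette: filter cassette, 0.4 kg or so: a grey box 146 (x) x 100 (y) x 62 mm high with a pleated cream top, seated in the bay with 2 mm play on each side, its top 1 mm below the deck, so that only its handle can be gripped. Origin: centre of its underside, z up; at the start its axes are the extractor's
- cassette_handle (a point): middle of the cassette's handle: a black bar along the cassette's x, 82 mm long, 12 x 12 mm in section, on two 10 mm thick posts at x = +-36 mm. The point is 92 mm above the cassette's underside; the bar's top is at 98 mm, its lower face 24 mm above the cassette's top
- tray: empty open aluminium tray, loose, 0.9 kg, 204 (x) x 164 (y) x 45 mm high, walls and floor 5 mm, with a rim lip (218 x 178 mm over it); inside 194 x 154 mm. Origin: centre of underside, z up; yaw varies up to 0.3 rad. The cassette goes in with its long side along the tray's long (x) side
- tray_floor (a point): centre of the tray's inner floor, 5 mm above its underside
- sanding_block: bystander: cork sanding block 90 x 56 x 28 mm high, lying loose on the grille between bay and selector. Origin: centre of its underside
- brush_jar: bystander: white ceramic jar 64 mm across and 95 mm high with brushes standing in it up to 240 mm above the table. Origin: centre of its underside
- tripod: bystander: black folded table tripod, 273 mm tall, its feet spread within 42 mm of its axis. Origin: its axis at table height
- paint_tub: bystander: lidded plastic paint tub, 166 mm across and 158 mm high. Origin: centre of its underside
Not all that is in view belongs to the job. Several things have the shape of the cassette; the one meant has the colours described above.

How it is judged:
By the outcome, as a careful person would: the job done as asked, in the order asked, and still so for the second after the job is handed in, with the robot touching nothing.
It also fails if it takes over 72 s, if anything falls off the work surface, if the arm or the gripper's body presses on something with over 40 N, if the wrist force passes 120 N, or if a joint passes its speed limit or range.

## Robot

A 6-joint arm with a two-finger parallel gripper is mounted at the origin on the work surface. World frame = base frame: x ahead of the robot, y to its left, z up, the work surface at z = 0. Lengths are in mm, angles in rad, forces in N, time in s.
With the tool pointing down it reaches from about 275 to 825 mm from the base axis. Payload 4.9 kg.
Tool frame: the origin (TCP) lies at the very end of the fingers, on their centre line; the grasp point (between the pads) lies 19 mm behind it; z points along the fingers, y is the line along which they close (so a half turn about z gives the same grasp; the last joint's range is limited). The gripper opens to 85 mm and grips with 20 to 120 N. Pads are 22 mm wide; open, the fingers measure 114 mm over their backs; the gripper's body (76 mm by 85 mm) begins 54 mm behind the grasp point. The pads swing forward as they close: fully open they stand 13 mm farther back than shut.
Start: joints at [-1.48, 0.326, -0.193, 1.052, 0, 1.437], TCP at [122.612, -536.176, 231.281] pointing down, gripper open.
Joint ranges: [-2.65, 2.65], [-0.97, 1.79], [-1.3, 1.35], [-1.93, 2.1], [-1.47, 1.37], [-3.14, 3.14]. Speed limits (rad/s): [2.57, 2.57, 3.14, 3.14, 3.14, 3.14].

## Interface

Orientations are given as [roll, pitch, yaw] about the fixed x, y, z axes, in that order (R = Rz(yaw) Ry(pitch) Rx(roll)).
In Python, from bench import bot, solve_ik, imaging gives the robot as it stands. Calls block until the motion is done:
- bot.move_ptp(position, orientation): joint-space move of the TCP to a pose.
- bot.movel(position, rot=None, max_speed=150, threshold=None): straight line of the TCP; rot=None keeps the orientation; max_speed is the mean speed in mm/s. With threshold (N) it stops when the force on the tool has changed by that much, and returns True; else False.
- bot.move_j(angles): joint-space move.
- bot.grip(opening, effort=None): opening from 0.0 (shut) to 1.0 (fully open); effort is the grip in N (None keeps the last); returns when the fingers have stopped.
- bot.dwell(seconds).
- solve_ik(position, orientation): joint angles nearest the present ones, or None.
- bot.get_state(): the state.
- imaging.capture(name): name is "scene" or "side" or "wrist"; returns the picture (384x512x3 uint8, blue, green, red); there is no depth.
- imaging.camera_model(name): a dict with "K" (3x3 intrinsics, pixels), "position" and "rotation" of the camera in the world. Camera axes: x right, y up, looking along -z (the intrinsics and any distortion apply to the point x, -y, -z); pixel columns grow to the right and rows downward; lengths in mm; the calibration is good to about 2 mm. The wrist camera is an equidistant fisheye: a pixel r from the principal point sees the ray r / f radians off the axis. A picture is of the moment at which its call begins: read the wrist's pose just before it. camera_model takes no time and is no camera call; for the wrist camera it gives the pose at the moment of the call.
A pose or a line that the arm cannot do raises bot.IKError and nothing moves.
- bot.sign_off(): hands the job in; it is judged then, once.
The state is a dict: "t": time; "qpos": joint angles; "joint_velocities": joint speeds; "effort": joint torques, N m; "tcp_pos": TCP position; "orientation": TCP orientation; "contact_force": force on the tool from outside, world axes, zero at the start; "wrist_torque": the same for the moment, N m; "opening": opening from 0.0 (shut) to 1.0 (fully open); "gripper_force": force on a finger pad.
Only numpy, scipy, OpenCV 4.12 (cv2) and the standard library are available. Lean on these libraries where they do the work, as an engineer would, in place of code of your own. Each camera call takes 0.05 s, during which the arm holds its last target. There are 200 camera calls.

## Working session

There is one attempt and no reset: what is moved stays moved. The work goes in short steps, each a Python script; the robot and the scene stay as the last script left them, time stands still between calls to the robot, and variables do not carry over. Pictures are saved under pics/ and viewed, at most 10 in all, crops included, and the job is handed in when it is done.

```bash
ls; mkdir -p pics; python3 - <<'E'
from bench import bot, imaging
import cv2, numpy as np
for n in ("scene","side","wrist"):
    m=imaging.camera_model(n); print(n,{k:(np.round(v,3).tolist() if not isinstance(v,str) else v) for k,v in m.items()})
    cv2.imwrite(f"pics/{n}0.png",imaging.capture(n))
a=np.vstack([cv2.imread("pics/scene0.png")])
print(bot.get_state())
E
```

```text
pics
scene {'K': [[373.652, 0.0, 250.811], [0.0, 373.652, 193.83], [0.0, 0.0, 1.0]], 'position': [1040.871, -674.204, 743.652], 'rotation': [0.886, -0.021, 0.746]}
side {'K': [[373.479, 0.0, 256.381], [0.0, 373.479, 191.008], [0.0, 0.0, 1.0]], 'position': [319.376, 628.549, 1012.691], 'rotation': [0.695, -0.004, -2.862]}
wrist {'K': [[297.319, 0.0, 253.143], [0.0, 297.319, 193.605], [0.0, 0.0, 1.0]], 'position': [201.748, -518.297, 372.583], 'rotation': [-0.323, 0.001, -1.345]}
{'t': 0.15, 'qpos': array([-1.48021728e+00,  3.26787721e-01, -1.93347053e-01,  1.05202938e+00,
        3.75988477e-05,  1.43660329e+00]), 'joint_velocities': array([-0.00014559, -0.00210691,  0.0039897 ,  0.00067906,  0.00078553,
        0.00028517]), 'effort': array([ 1.27611158e-03, -4.43702817e+01,  2.62665939e+01,  1.04592872e-02,
       -1.41078631e-04,  6.07842395e-06]), 'tcp_pos': array([ 122.57137034, -535.7066737 ,  230.67676701]), 'orientation': array([-3.14024216e+00, -2.20262982e-04,  2.24771917e-01]), 'contact_force': array([-1.28799919, -0.55345906, -1.24617179]), 'wrist_torque': array([0.03314272, 0.01254201, 0.00160404]), 'gripper_force': 0.0, 'opening': 0.9985561537627778}
```

View pics/scene0.png

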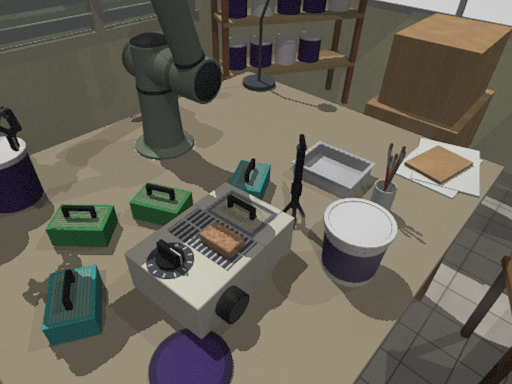

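View pics/side0.png

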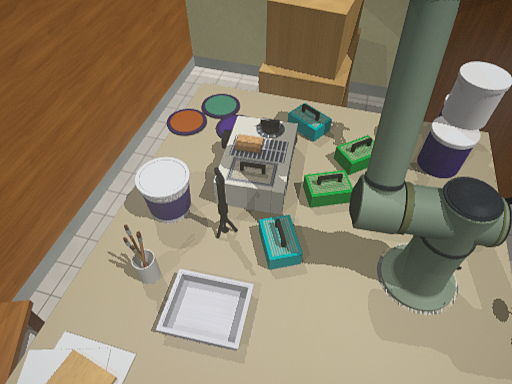

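The scene image shows the ivory extractor in the middle: knob at about (170,257), cork block at (222,240), and the bay cassette with its black handle at (240,207). The tray is at (333,167), the tripod at (297,185), the tub at (357,240) and the jar at (385,193). The cassette-shaped candidates in the scene image are:
- green at (83,224) and (162,205)
- teal at (75,302) and (250,180)
- the grey/cream one seated in the bay at (245,212)

Only the last fits the description. I'll confirm it in a wrist close-up.

```bash
cat > h.py <<'E'
import numpy as np, cv2
from scipy.spatial.transform import Rotation as Rn
from bench import bot, solve_ik, imaging
def Rm(m):
    r=np.array(m["rotation"]); return r if r.shape==(3,3) else Rn.from_euler("xyz",r).as_matrix()
def ray(m,n,px):
    K=m["K"]; u=(px[0]-K[0][2])/K[0][0]; v=(px[1]-K[1][2])/K[1][1]
    if n=="wrist":
        t=np.hypot(u,v); s=np.sin(t)/t if t>1e-9 else 1; d=np.array([u*s,-v*s,-np.cos(t)])
    else: d=np.array([u,-v,-1.])
    return np.array(m["position"]),Rm(m)@d
def onz(m,n,px,z):
    p,d=ray(m,n,px); return p+d*(z-p[2])/d[2]
def proj(m,n,P):
    c=Rm(m).T@(np.array(P,float)-m["position"]); x,y,z=c[0],-c[1],-c[2]; K=m["K"]
    if n=="wrist":
        r=np.hypot(x,y); t=np.arctan2(r,z); x,y=x/r*t,y/r*t
    else: x,y=x/z,y/z
    return np.array([K[0][2]+K[0][0]*x,K[1][2]+K[1][1]*y])
E
python3 - <<'E'
from h import *
np.set_printoptions(precision=1,suppress=True)
s=imaging.camera_model("scene"); d=imaging.camera_model("side")
for nm,px,z in [("c1",(131,247),115),("c2",(205,312),115),("c3",(293,232),115),("c4",(226,188),115),("knob",(170,250),156),("handle",(241,205),150),("block",(222,236),143),("tray",(334,160),45),("tripodtop",(301,137),273),("tripodbase",(297,208),5),("tub",(358,222),158),("jar",(386,184),95)]: print(nm,onz(s,"scene",px,z))
print("side")
for nm,px,z in [("knob",(270,125),156),("handle",(255,167),150),("tray",(207,303),45),("tripodtop",(219,172),273),("tripodfoot",(226,230),0),("tub",(163,172),158),("jar",(145,255),95),("t1",(179,270),45),("t2",(254,288),45),("t3",(237,348),45),("t4",(157,330),45)]: print(nm,onz(d,"side",px,z))
E
```

```text
c1 [ 462.9 -425.9  115. ]
c2 [ 707.4 -423.   115. ]
c3 [ 696.6 -134.6  115. ]
c4 [ 462.4 -127.9  115. ]
knob [ 566.  -390.9  156. ]
handle [ 568.1 -179.4  150. ]
block [ 605.3 -278.9  143. ]
tray [548.5 291.4  45. ]
tripodtop [594.8   5.1 273. ]
tripodbase [582.6  48.7   5. ]
tub [807.8 -42.2 158. ]
jar [759.3 223.1  95. ]
side
knob [ 550.4 -361.8  156. ]
handle [ 546.1 -158.1  150. ]
tray [557.4 267.1  45. ]
tripodtop [601.6  -1.  273. ]
tripodfoot [597.5   1.7   0. ]
tub [812.4 -50.2 158. ]
jar [761.4 202.9  95. ]
t1 [669.6 197.1  45. ]
t2 [447.8 190.3  45. ]
t3 [443.6 356.   45. ]
t4 [655.  370.6  45. ]
```

```bash
python3 - <<'E'
from h import *
bot.move_ptp([470,-270,330],[np.pi,0,0])
m=imaging.camera_model("wrist"); im=imaging.capture("wrist"); cv2.imwrite("pics/w1.png",im)
import pickle; pickle.dump(m,open("w1.pkl","wb"))
print(bot.get_state()["t"],m["position"],m["rotation"])
cv2.imwrite("pics/w1big.png",cv2.resize(im,(800,600),interpolation=cv2.INTER_CUBIC))
E
```

```text
1.8417 [ 550.83102869 -271.40942966  471.62348015] [-3.23183580e-01 -4.43351493e-04 -1.57080181e+00]
```

View pics/w1big.png

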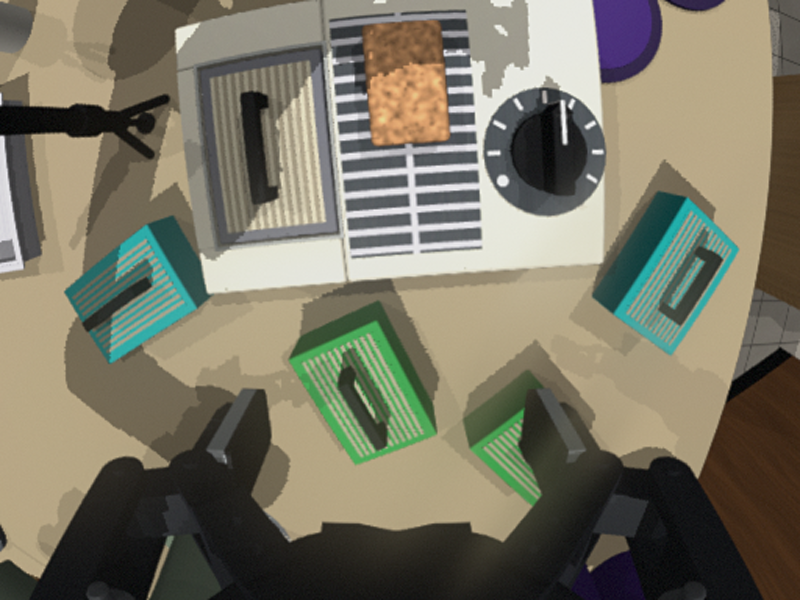

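The wrist view confirms the layout, in enlarged pixels. The grey/cream cassette sits in the bay, with its handle between (255,97) and (265,198). The dial is at about (546,152), with its off dot at (503,181) and its nose line near (563,122). The teal and green ones stand on the table, so they are decoys. I'll enlarge the bay and dial.

```bash
python3 - <<'E'
from h import *
im=cv2.imread("pics/w1.png")
a=cv2.resize(im[20:190,105:225],None,fx=3.4,fy=3.4,interpolation=cv2.INTER_CUBIC)
b=cv2.resize(im[50:145,305:395],None,fx=4.4,fy=4.4,interpolation=cv2.INTER_CUBIC)
c=np.zeros((580,804,3),np.uint8); c[:a.shape[0],:a.shape[1]]=a; c[:b.shape[0],408:408+b.shape[1]]=b
cv2.imwrite("pics/crop.png",c[:,:800])
E
```

```text
(no output)
```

View pics/crop.png

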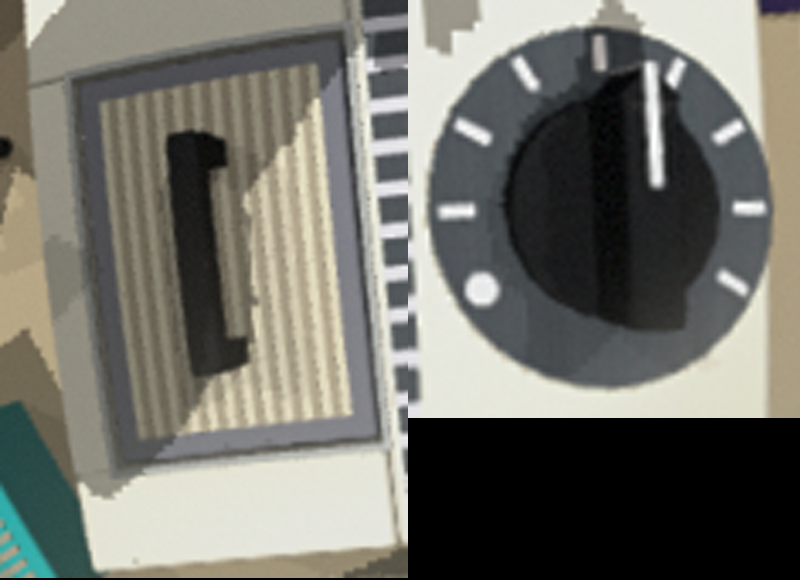

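The crop confirms it: grey frame, pleated cream top and black bar, seated in the ivory bay. The nose line is parallel to the extractor's x axis, which points to step 4. Next I'll compute positions.

```bash
python3 - <<'E'
from h import *
import pickle
np.set_printoptions(precision=1,suppress=True)
m=pickle.load(open("w1.pkl","rb"))
A=lambda x,y:(105+x/3.4-.5,20+y/3.4-.5); B=lambda x,y:(305+(x-408)/4.4-.5,50+y/4.4-.5)
W=lambda p,z:onz(m,"wrist",p,z)[:2]
marks=np.array([W(B(*p),115.5) for p in [(482,289),(457,211),(473,131),(525,74),(600,52),(676,73),(730,131),(750,208),(733,283)]])
th=np.radians(120-30*np.arange(9))
from scipy.optimize import least_squares
f=lambda q:(q[:2]+q[3]*np.c_[np.cos(th+q[2]),np.sin(th+q[2])]-marks)[1:].ravel()
r=least_squares(f,[*marks.mean(0),0,35]); print("dial c,yaw,rad",r.x[:2],r.x[2].round(4),r.x[3],"res",r.fun)
c=r.x[:2];yaw=r.x[2]
l=[W(B(*p),156) for p in [(651,65),(657,185)]]; d=l[0]-l[1]; print("line",l,np.degrees(np.arctan2(d[1],d[0])-yaw))
R=np.array([[np.cos(yaw),-np.sin(yaw)],[np.sin(yaw),np.cos(yaw)]])
O=c-R@[-20,-118]; print("origin",O,"bay pred",O+R@[0,100])
k=np.array([W(A(*p),115) for p in [(72,80),(345,32),(385,440),(115,465)]]); print("pocket",k,k.mean(0)); e=k[1]-k[2];e2=k[0]-k[3];print(np.linalg.norm(e),np.linalg.norm(e2),np.arctan2(e[1],e[0]),np.arctan2(e2[1],e2[0]))
h=np.array([W(A(*p),150) for p in [(168,137),(193,375),(182,137),(211,372)]]); print("handle",h)
E
```

```text
dial c,yaw,rad [ 556.1 -389.7] 0.0791 43.82046110259755 res [ 0.1  0.1  0.   0.1  0.4 -0.2 -0.1 -0.1 -0.4  0.4 -0.1  0.2  0.2 -0.2
  0.  -0.3]
line [array([ 592.3, -386.6]), array([ 562.1, -388.9])] -0.22360643965801477
origin [ 566.7 -270.5] bay pred [ 558.8 -170.8]
pocket [[ 628.6 -113.3]
 [ 636.3 -215.9]
 [ 488.8 -228.4]
 [ 481.9 -124.4]] [ 558.9 -170.5]
147.9688164701729 147.1440137233542 0.08455678021709277 0.07547337119649031
handle [[ 597.3 -163.1]
 [ 518.1 -169.2]
 [ 596.9 -167.9]
 [ 518.8 -175.5]]
```

```bash
python3 - <<'E'
from h import *
np.set_printoptions(precision=3,suppress=True)
P=np.array([556.1,-389.7,130.]); y0=.079
for y in (y0,y0-np.pi,y0+np.pi/3,y0+np.pi/3-np.pi): print(y,solve_ik(P,[np.pi,0,y]))
bot.move_ptp(P+[0,0,70],[np.pi,0,y0])
print("contact",bot.movel(P,max_speed=80,threshold=12), bot.get_state()["tcp_pos"])
bot.grip(0,60)
s=bot.get_state(); print(s["t"],s["opening"],s["gripper_force"],s["contact_force"],s["wrist_torque"],s["qpos"])
E
```

```text
0.079 [-0.72   0.637  0.045  0.979  0.     2.343]
-3.062592653589793 [-0.72   0.637  0.045  0.979  0.    -0.799]
1.1261975511965976 [-0.72   0.637  0.045  0.979  0.     1.296]
-2.0153951023931955 [-0.72   0.637  0.045  0.979  0.    -1.846]
contact False [ 556.46  -389.994  130.619]
4.3167 0.17343154993422114 59.77663815021515 [-1.549  5.088  5.393] [ 0.929  0.285 -0.024] [-0.719  0.636  0.045  0.98   0.001  2.343]
```

```bash
python3 - <<'E'
from h import *
np.set_printoptions(precision=2,suppress=True)
q=np.array(bot.get_state()["qpos"]); 
qt=solve_ik([556.1,-389.7,130.],[np.pi,0,.079])
tr=[]
for a in np.r_[np.arange(.15,1.05,.15),1.047,1.067]:
    q=np.array(qt); q[5]-=a; bot.move_j(q); s=bot.get_state(); tr.append(s["wrist_torque"][2]); 
print(np.array(tr)); bot.dwell(.2)
s=bot.get_state(); print(s["t"],s["orientation"],s["contact_force"],s["wrist_torque"])
bot.grip(1.0); bot.movel([556.1,-389.7,230],max_speed=150)
bot.move_ptp([476,-390,330],[np.pi,0,0])
import pickle
m=imaging.camera_model("wrist"); im=imaging.capture("wrist"); cv2.imwrite("pics/w2.png",im); pickle.dump(m,open("w2.pkl","wb"))
c=proj(m,"wrist",[556,-390,135]).astype(int); print(c, bot.get_state()["t"])
x0,y0=c-60; cv2.imwrite("pics/k2.png",cv2.resize(im[max(y0,0):y0+120,x0:x0+120],None,fx=4,fy=4,interpolation=cv2.INTER_CUBIC))
E
```

```text
[-0.13  0.12  0.15 -0.1  -0.02  0.04  0.05 -0.19]
6.6333 [-3.14 -0.    1.14] [-0.47  4.59  4.95] [ 1.    0.2  -0.19]
[252  98] 9.175
```

View pics/k2.png

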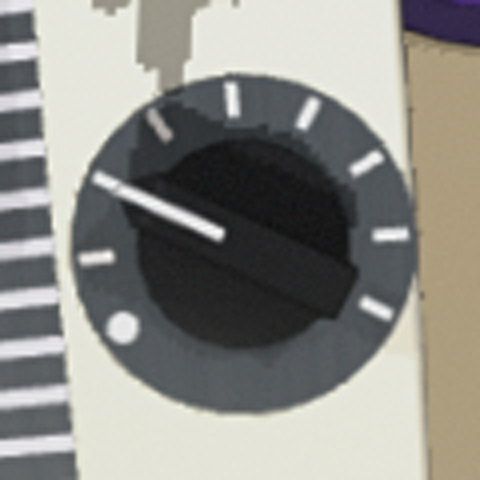

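The nose line at (160,207) in the crop points at the second bar past the white dot, so the selector is at step 2. Next I'll look at the tray.

```bash
python3 - <<'E'
from h import *
import pickle
np.set_printoptions(precision=1,suppress=True)
bot.move_ptp([460,240,350],[np.pi,0,0])
m=imaging.camera_model("wrist"); im=imaging.capture("wrist"); cv2.imwrite("pics/w3.png",im); pickle.dump(m,open("w3.pkl","wb"))
print(bot.get_state()["t"])
cv2.imwrite("pics/w3big.png",cv2.resize(im,(800,600),interpolation=cv2.INTER_CUBIC))
E
```

```text
13.4667
```

View pics/w3big.png

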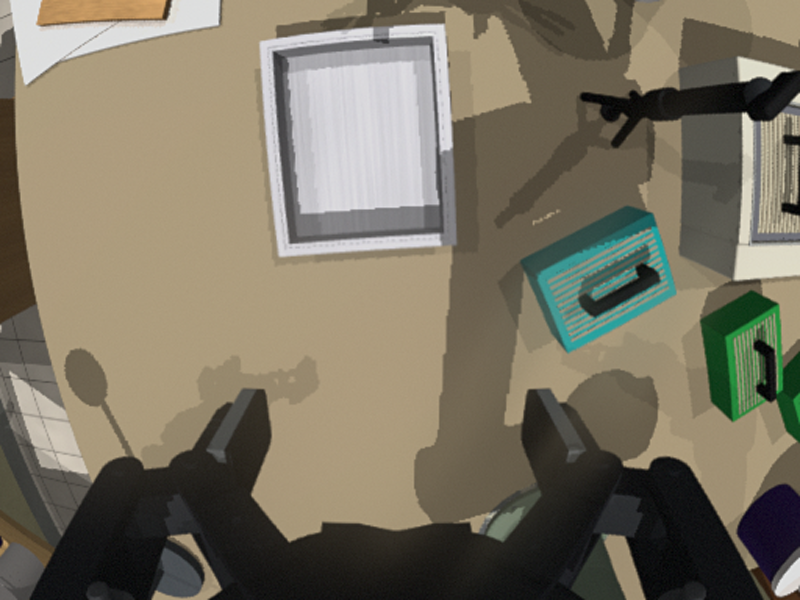

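The tray's outer rim corners are at (261,41), (443,26), (456,243) and (279,256). The tripod base is at about (620,110), and the brush jar is above the frame.

```bash
python3 - <<'E'
from h import *
import pickle
np.set_printoptions(precision=1,suppress=True)
m=pickle.load(open("w3.pkl","rb"))
W=lambda x,y,z:onz(m,"wrist",(x*.64-.18,y*.64-.18),z)[:2]
k=np.array([W(x,y,45) for x,y in [(261,41),(443,26),(456,243),(279,256)]])
print(k,k.mean(0)); a,b=k[0]-k[3],k[1]-k[2]; print(np.linalg.norm(a),np.linalg.norm(b),np.linalg.norm(k[0]-k[1]),np.linalg.norm(k[2]-k[3]),np.arctan2(a[1],a[0]),np.arctan2(b[1],b[0]))
c,d=k[0]-k[1],k[3]-k[2]; print(np.arctan2(-c[0],c[1]),np.arctan2(-d[0],d[1]))
f=np.array([W(x,y,5) for x,y in [(287,70),(424,61),(440,235),(300,242)]]); print("floor?",f,f.mean(0))
print("tripod",W(620,110,10))
# handle from w2? bay side check in w3: handle of cassette partly seen
print(solve_ik([558.8,-170.8,127],[np.pi,0,.079]))
E
```

```text
[[658.3 369.2]
 [667.5 194.5]
 [453.9 179.7]
 [441.4 356.3]] [555.3 274.9]
217.24418024394484 214.11065788725256 174.933767283909 177.0232544117288 0.05926609298998973 0.06898986764734619
0.05272724684513251 0.07056308476200505
floor? [[633.6 352.1]
 [639.3 210.2]
 [454.6 191.8]
 [447.7 342.3]] [543.8 274.1]
tripod [602.8  -6.4]
[-0.4  0.5 -0.2  0.8  0.   2.6]
```

```bash
python3 - <<'E'
from h import *
np.set_printoptions(precision=2,suppress=True)
y=.079; O=[np.pi,0,y]
bot.move_ptp([558.8,-171,330],O); bot.grip(.5)
bot.movel([558.8,-171,200],max_speed=180)
print("touch",bot.movel([558.8,-171,125.5],max_speed=70,threshold=12))
bot.grip(0,80)
s=bot.get_state(); print(s["t"],s["tcp_pos"],s["opening"],s["gripper_force"],s["contact_force"],s["wrist_torque"])
for z in (140,165,205):
    bot.movel([558.8,-171,z],max_speed=50); s=bot.get_state(); print(z,s["opening"],s["contact_force"],s["wrist_torque"])
bot.movel([558.8,-171,310],max_speed=120)
s=bot.get_state(); print(s["t"],s["opening"],s["contact_force"],s["wrist_torque"])
cv2.imwrite("pics/s4.png",np.hstack([imaging.capture("side")[60:330,100:400],imaging.capture("scene")[60:330,100:400]]))
E
```

```text
touch False
20.9167 [ 559.05 -170.26  125.9 ] 0.12240790569357958 78.3185613155365 [-0.32  4.79  3.81] [0.71 0.05 0.07]
140 0.12642165347050188 [-0.56 -0.2  -4.19] [ 0.01  0.03 -0.01]
165 0.11986628036409122 [-0.45  0.41 -4.28] [0.03 0.01 0.01]
205 0.12491730543367244 [ 0.62 -0.42 -4.86] [0.03 0.01 0.05]
23.9833 0.12161609651678944 [-0.28  0.12 -4.37] [ 0.02  0.03 -0.05]
```

View pics/s4.png

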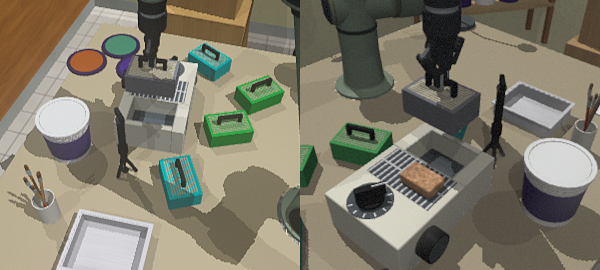

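The cassette hangs level and clear of the open bay, and the sanding block hasn't moved. I'll carry it round the robot side of the tripod.

```bash
python3 - <<'E'
from h import *
np.set_printoptions(precision=2,suppress=True)
O=lambda y:[np.pi,0,y]
bot.movel([430,-110,310],O(.075),max_speed=170)
bot.movel([430,230,310],O(.065),max_speed=170)
bot.movel([555.3,274.9,300],O(.063),max_speed=150)
bot.movel([555.3,274.9,140],max_speed=110)
bot.movel([555.3,274.9,88],max_speed=50); bot.dwell(.3)
print(bot.get_state()["contact_force"])
t=bot.movel([555.3,274.9,76.5],max_speed=12,threshold=3)
s=bot.get_state(); print(t,s["t"],s["tcp_pos"],s["orientation"],s["contact_force"],s["wrist_torque"],s["opening"])
cv2.imwrite("pics/s5.png",np.hstack([imaging.capture("side")[150:384,100:400],imaging.capture("scene")[60:294,200:500]]))
E
```

```text
Traceback (most recent call last):
bench.IKError: the arm cannot follow that straight line within its joint ranges
```

The straight line failed because the last joint would pass its range. I'll turn the wrist the other way round in mid-air with a joint move.

```bash
python3 - <<'E'
from h import *
np.set_printoptions(precision=2,suppress=True)
O=lambda y:[np.pi,0,y]
s=bot.get_state(); q0=s["qpos"]; print(s["t"],s["tcp_pos"],q0)
q=np.array(solve_ik([430,230,310],O(.063))); print(q)
assert abs(q[5])<3.1 and abs(q[4])<.05 and q[5]<0
for f in (.25,.5,.75,1): 
    bot.move_j(q0+(q-q0)*f); s=bot.get_state(); print(s["t"],s["tcp_pos"],s["opening"])
bot.movel([555.3,274.9,300],O(.063),max_speed=150)
bot.movel([555.3,274.9,140],max_speed=110)
bot.movel([555.3,274.9,88],max_speed=50); bot.dwell(.3)
print(bot.get_state()["contact_force"])
t=bot.movel([555.3,274.9,76.5],max_speed=12,threshold=3)
s=bot.get_state(); print(t,s["t"],s["tcp_pos"],s["orientation"],s["contact_force"],s["wrist_torque"],s["opening"])
cv2.imwrite("pics/s5.png",np.hstack([imaging.capture("side")[150:384,100:400],imaging.capture("scene")[60:294,200:500]]))
E
```

```text
25.075 [ 430.9  -110.45  310.19] [-0.42  0.08 -0.3   1.19 -0.    2.65]
[ 0.34  0.17 -0.2   1.2   0.   -2.86]
26.325 [454.85 -30.14 310.29] 0.12158698168170444
27.575 [462.98  55.44 310.55] 0.12100857335896602
28.825 [454.99 143.13 310.38] 0.12050281415796253
30.075 [430.16 229.74 309.99] 0.12202530622669688
[ 0.3  -0.13 -3.82]
True 34.9417 [555.09 275.47  78.61] [-3.14  0.    0.06] [0.64 2.36 3.22] [ 0.34 -0.17 -0.03] 0.12093063529339944
```

View pics/s5.png

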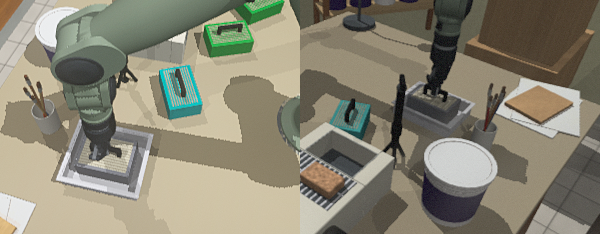

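Contact came at the predicted height, with the cassette inside the tray. I'll release it, retreat and check.

```bash
python3 - <<'E'
from h import *
np.set_printoptions(precision=2,suppress=True)
bot.dwell(.2); bot.grip(.5); bot.dwell(.2)
p=bot.get_state()["tcp_pos"]
bot.movel([p[0],p[1],p[2]+90],max_speed=80); bot.movel([460,240,350],[np.pi,0,0],max_speed=150); bot.dwell(.3)
s=bot.get_state(); print(s["t"],s["contact_force"],s["opening"])
im=imaging.capture("wrist"); 
c=np.hstack([cv2.resize(im[0:200,120:320],(400,400)),cv2.resize(imaging.capture("scene")[120:320,120:320],(400,400))])
cv2.imwrite("pics/f.png",c)
E
```

```text
38.9667 [ 0.78 -0.35 -0.37] 0.49951097059535915
```

View pics/f.png

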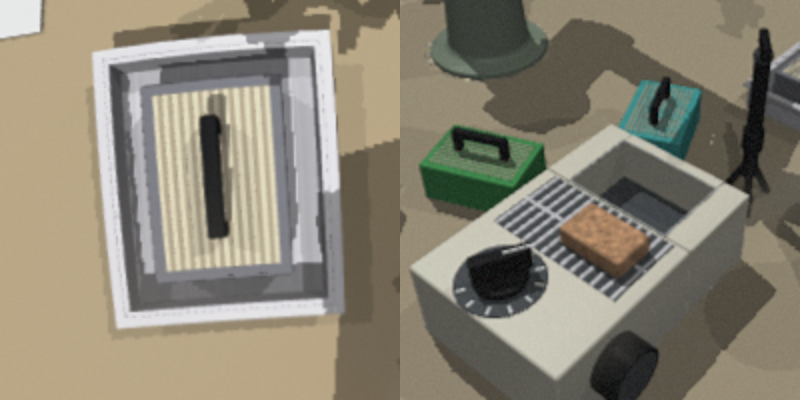

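The cassette lies flat and centred in the tray at about (217,177). The bay is empty, the cork block and tripod are where they were, and the knob is unchanged. I'm handing the job in.

```bash
python3 -c "
from bench import bot
print(bot.sign_off())"
```

```text
the job is handed in; nothing more can be done
None
```

I turned the fan selector to step two without reaching off, then lifted the cassette out and set it flat in the tray. The bystanders were left where they stood, and the job was handed in at about 39 s of the 72 s limit.

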